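# Clear the hinge leaf and offer it up to the jamb

## Robot

A 7-joint arm with a two-finger parallel gripper is mounted at the origin on the work surface. World frame = base frame: x ahead of the robot, y to its left, z up, the work surface at z = 0. Lengths are in m, angles in rad, forces in N, time in s.
With the tool pointing down it reaches from about 0.35 to 0.9 m from the base axis. Payload 8.1 kg.
Tool frame: the origin (TCP) lies at the very end of the fingers, on their centre line; the grasp point (between the pads) lies 19 mm behind it (grasp_offset is the distance from the TCP to the grasp point, in m); z points along the fingers, y is the line along which they close (so a half turn about z gives the same grasp; the last joint's range is limited). The gripper opens to 92 mm and grips with 3 to 60 N. Pads are 19 mm wide; open, the fingers measure 130 mm over their backs; the gripper's body (75 mm by 190 mm) begins 47 mm behind the grasp point.
Start: joints at [-1.298, 0.434, 0.025, 1.573, -0.012, 1.134, -0.075], TCP at [0.229, 0.581, 0.227] pointing down, gripper open.
Joint ranges: [-2.62, 2.62], [-0.44, 2.09], [-1.27, 1.32], [0.08, 2.57], [-1.32, 4.46], [0.12, 2], [-2.74, 2.74]. Speed limits (rad/s): [2.22, 2.22, 3.01, 3.01, 3.14, 3.14, 3.14].

## Interface

Orientations are given as a rotation vector (axis times angle).
In Python, from cell import observe, get_image, camera_params, sign_off, silhouettes, grasp_offset gives the robot as it stands. The module is installed in compiled form; this text tells all that it offers.
- The arm moves only by the tool jog_arm, never from a script. Its argument "motion" is a list that holds one entry, the list of rows, each a list of 7 numbers: the shift along the tool's x, y, z in m, then the turn, a rotation vector about the tool's x, y, z in rad, then the closure, from -1 (fully open) to 1 (shut), so that 0 is half open. In form: [[[dx, dy, dz, wx, wy, wz, hand], ...]]. A call has 1 to 10 rows; each row is the pose to reach, as a shift and turn from the pose commanded when the call began, along the tool's axes at that moment; what a row does not reach only later rows make up. A row lasts 1/12 s, in which the tool goes at most 41.7 mm and 7.16 degrees, less where a joint would pass 70% of its speed; a pose out of reach is approached as far as the arm can. A call with a gripper value outside its range is refused whole. The fingers move at their own pace and stop on an object; "force" is the grip in N (left out, the last holds). Time passes only in rows, so rows that repeat a pose let the fingers close. It gives the time, the measured TCP pose, the force, the opening and the grip force at its end, in the units of the state.
- observe(): the state, without advancing time (a new reading comes with each control period).
- get_image(name): name is "scene" or "side" or "wrist"; returns the picture (480x640x3 uint8, red, green, blue); there is no depth.
- camera_params(name): a dict with "vertical_fov" (degrees; the focal length in pixels is half the picture's height over the tangent of half this angle, whatever the lens; pixels are square), "cx", "cy" (the principal point, pixels), "T" (4x4, takes a point from camera to world coordinates). Camera axes: x right, y down, z forward; pixel columns grow to the right and rows downward; lengths in m; the calibration is good to about 2 mm. A picture is of the moment at which its call begins: read the wrist's pose just before it. camera_params takes no time and is no camera call; for the wrist camera it gives the pose at the moment of the call.
- sign_off(): hands the job in; it is judged then, once.
Trained networks look in the newest picture that a camera, given by its name, has taken for a name from the list of things; names that differ only in an ending like _2 or _b are one class to them, and where a whole thing is asked for, a point or a joint stands for the part that bears it (a point fixed in the world has none). Each returns a list of dicts, best first, with "p" (0 to 1); they miss things now and then, are a little off and sometimes report something else, mostly with a low value. They report only what shows in the picture. A call takes as long as a camera call. They do not tell look-alikes from the thing itself.
- silhouettes(query, camera): "mask" (480x640 bool, what is visible of it) and "pixel" ([column, row] in pixels, amid what is visible of it).
The state is a dict: "clock": time; "joints": joint angles; "dq": joint speeds; "joint_efforts": joint torques, N m; "position": TCP position; "ee_rot": TCP orientation; "force": force on the tool from outside, world axes, zero at the start; "ft_torque": the same for the moment, N m; "width": opening from 0.0 (shut) to 1.0 (fully open); "gripper_force": force on a finger pad.
Only numpy, scipy, OpenCV 4.12 (cv2) and the standard library are available. Lean on these libraries where they do the work, as an engineer would, in place of code of your own. Each camera call takes 0.05 s, during which the arm holds its last target. There are 200 camera calls.

## Task

Pick up the loose hinge leaf by its yellow lug, tip the two copper offcuts lying on it into the red scrap tin without touching them with the gripper, then offer the leaf up to the blue leaf on the jamb block: flat and level, its knuckle midway between the two blue knuckles with all the holes in one line, so that a pin could be pushed straight through. Finish while still holding it there in the gripper, steady and not leaning on the jamb, and leave the tin and the other things on the bench where they are.

Things in the scene. Friction and masses are not known exactly. Their poses are not given: they have to be found in the camera images.
- leaf: Loose hinge leaf, bare aluminium, 0.40 kg (+-20 %), flat on the bench. Origin: on the plate's underside, below the middle of the lug; z up, x from tail to knuckle (away from the robot within 30 degrees), y along the hinge line. Plate 5 mm thick, 80 wide (y +-40), x = -70 to +25 mm, then a tongue 34 mm wide to the knuckle. The tail side is oily: offcuts start to slide at a slope of 12 to 17 degrees
- leaf_lug (a point): Grasp point in the leaf's yellow lug, an upright plate 10 mm thick in x (x +-5), 60 mm wide in y (y +-30), from the leaf's plate up to 70 mm above the leaf's underside. This point lies on its mid-plane, 55 mm above the leaf's origin (15 mm below the lug's top); axes as leaf
- leaf_eye (a point): Centre of the loose leaf's knuckle, a tube along y: 28 mm outside, 18 mm hole, 34 mm long (y +-17). It lies at x = +45, z = +14 mm from the leaf's origin: the tube stands up from the plate, its bottom flush with the plate's underside; axes as leaf
- leaf_tail (a point): middle of the straight tail edge of the loose leaf, on its underside, at x = -70 mm from its origin: the edge to tip the offcuts over; axes as leaf
- slug1: copper-coloured offcut of square bar, 22 mm cube, 70 g, lying on the tail side of the loose leaf's plate at the start; origin: centre of its underside
- slug2: the second offcut, the same; origin: centre of its underside
- tin: red open scrap tin, 180 x 180 mm outside, 60 mm high, walls and floor 4 mm, 1.2 kg, loose on the bench; origin: centre of its underside, x and y along its sides. It stands to one side of the jamb, the loose leaf to the other, either way round
- jamb: Wooden jamb block fixed to the bench, a blue hinge leaf on top. Origin: on the bench below the middle of the hinge line; x away from the robot (within 20 degrees), y along the hinge line, z up. Block 130 mm wide, 85 mm high, x = +24 to +104 mm. The blue plate, 5 mm thick, lies on it (underside at z = 85 mm) from x = +20 mm back; two tongues reach forward to the blue knuckles
- jamb_eye (a point): Where leaf_eye belongs: on the hinge line (x = 0, z = 99 mm in jamb), midway between the two blue knuckles, tubes along y, 28 mm outside, 18 mm hole, from |y| = 22 to 56 mm. The 44 mm gap is open above, below and in front: nothing carries the loose leaf there. The leaves lie open flat, both plate undersides 85 mm above the bench; axes as jamb
- pin: bystander: steel hinge pin, 12 mm thick, 125 mm long along y with a 35 mm crank towards x, lying on the bench near the middle, nearer the robot than the jamb; not used here; origin on the bench halfway along its shank
- magnet: bystander: square red and black welding magnet, 70 x 70 x 20 mm, on the bench near the robot; origin: centre of its underside
- hammer: bystander: hammer, 260 mm, on the bench at the back right, handle along its x; origin on its underside
- brush: bystander: brush with a wooden handle, 220 mm, on the bench at the right; origin on its underside
- square: bystander: steel try square, blade 160 x 30 x 5 mm with a stock 110 mm long and 12 mm thick, on the bench at the back left; origin: centre of the blade's underside
Things that resemble listed ones, but are neither listed nor needed, are in the scene too. What is shaped like the leaf but pink is not meant. There is more than one size of the jamb; the job needs the middle-sized.

How it is judged:
By the outcome, as a careful person would: the job done as asked, in the order asked, and still so for the second after the job is handed in, while the arm keeps its last pose, push and grip.
It also fails if it takes over 59 s, if anything falls off the work surface, if the arm or the gripper's body presses on something with over 40 N, if the wrist force passes 120 N, or if a joint passes its speed limit or range.

## Working session

There is one attempt and no reset: what is moved stays moved. The work goes in short steps, Python scripts to look and compute and a tool call to move; the robot and the scene stay as the last step left them, time stands still between calls to the robot, and variables do not carry over. Pictures are saved under pics/ and viewed, at most 10 in all, crops included, and the job is handed in when it is done.

Besides the shell and the picture viewer there is one more tool, called after "Call:" as a command line: name --argument value ..., lists and objects as JSON in quotes. jog_arm: Moves the arm, as the interface text tells. Its arguments: {"type":"object","properties":{"motion":{"type":"array"},"force":{"type":"number"}},"required":["motion"]}

```bash
mkdir -p pics; ls
python3 - <<'E'
from cell import *
import cv2,numpy as np
print(observe(), grasp_offset if not callable(grasp_offset) else grasp_offset())
a=get_image("scene");b=get_image("side")
cv2.imwrite("pics/scene0.png",a[:,:,::-1]);cv2.imwrite("pics/side0.png",b[:,:,::-1])
for n in("scene","side","wrist"):
    print(n,camera_params(n))
E
```

```text
pics
{'clock': 0.0, 'joints': array([-1.29762712,  0.43523148,  0.02497125,  1.57412017, -0.01162171,
        1.13400936, -0.07512134]), 'dq': array([-0.00125324, -0.00031408, -0.00077405,  0.00060071, -0.00038231,
       -0.00041339, -0.00101964]), 'joint_efforts': array([ 1.00992831e-03, -6.67836714e+01,  9.85711589e-01, -3.14462328e+01,
       -6.05970528e-02,  4.29360266e-02,  1.84651581e-04]), 'position': array([0.22922001, 0.58087869, 0.22593075]), 'ee_rot': array([-5.86909676e-01, -3.08610071e+00,  2.53420193e-03]), 'force': array([-0.13550117, -0.18059204,  0.30814574]), 'ft_torque': array([-0.01921526,  0.0210923 ,  0.01289846]), 'gripper_force': 0.0, 'width': 0.9989053987964994} 0.0188
scene {'vertical_fov': 52.21452054545441, 'cx': 317.4547178555626, 'cy': 237.75955065523956, 'T': array([[-3.29009016e-01,  7.01450763e-01, -6.32234050e-01,
         1.17439710e+00],
       [ 9.44326565e-01,  2.43937981e-01, -2.20774999e-01,
         2.73574998e-01],
       [-6.36893875e-04, -6.69672374e-01, -7.42656384e-01,
         9.54312651e-01],
       [ 0.00000000e+00,  0.00000000e+00,  0.00000000e+00,
         1.00000000e+00]])}
side {'vertical_fov': 47.936620478566205, 'cx': 311.42641593410485, 'cy': 244.89219083108105, 'T': array([[-9.78270128e-01, -1.64679205e-01,  1.25969502e-01,
         2.44198501e-01],
       [-2.07333033e-01,  7.74793279e-01, -5.97250691e-01,
         7.86580557e-01],
       [ 7.54445580e-04, -6.10390149e-01, -7.92100559e-01,
         1.11307540e+00],
       [ 0.00000000e+00,  0.00000000e+00,  0.00000000e+00,
         1.00000000e+00]])}
wrist {'vertical_fov': 70.6695776353458, 'cx': 314.4398715087167, 'cy': 238.69309715316624, 'T': array([[ 0.36653679,  0.89981376,  0.23661355,  0.16539166],
       [ 0.93040104, -0.35389359, -0.09546322,  0.60641434],
       [-0.0021631 ,  0.25513628, -0.96690268,  0.38439704],
       [ 0.        ,  0.        ,  0.        ,  1.        ]])}
```

View pics/scene0.png

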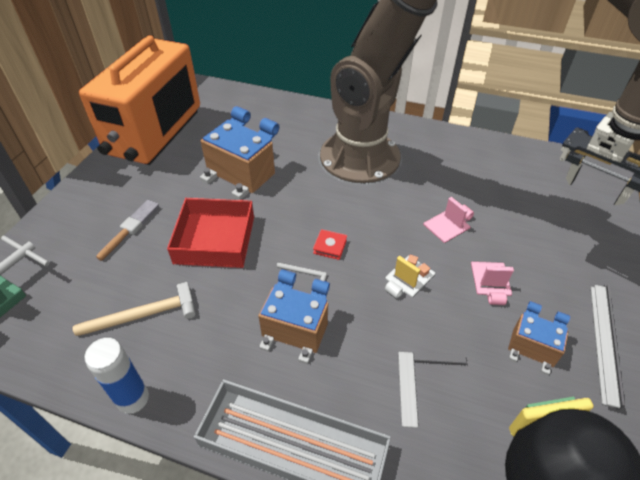

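View pics/side0.png

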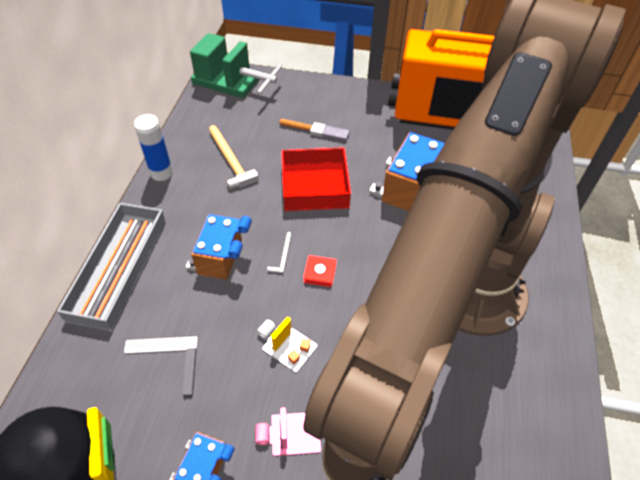

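```bash
cat > h.py <<'E'
import numpy as np,cv2
from scipy.optimize import minimize
from scipy.spatial.transform import Rotation as R
from cell import *
def box(x,y,z): return np.array([[a,b,c] for a in x for b in y for c in z])/1000
def cyl(cx,cz,r,y0,y1):
    t=np.linspace(0,2*np.pi,33)[:-1]
    return np.array([[cx+r*np.cos(a),y,cz+r*np.sin(a)] for a in t for y in(y0,y1)])/1000
LEAF=[box((-70,25),(-40,40),(0,5)),box((25,45),(-17,17),(0,5)),box((-5,5),(-30,30),(5,70)),cyl(45,14,14,-17,17)]
KN=[box((0,20),s,(85,90)) for s in((22,56),(-56,-22))]+[cyl(0,99,14,*s) for s in((22,56),(-56,-22))]
BLUE=[box((20,104),(-65,65),(85,90))]+KN
JAMB=BLUE+[box((24,104),(-65,65),(0,85))]
TIN=[box((-90,90),(-90,90),(0,60))]
def proj(P,c):
    T=c["T"];p=(P-T[:3,3])@T[:3,:3];f=240/np.tan(np.radians(c["vertical_fov"]/2))
    return f*p[:,:2]/p[:,2:]+[c["cx"],c["cy"]]
def ray(px,c,z):
    f=240/np.tan(np.radians(c["vertical_fov"]/2));d=c["T"][:3,:3]@[(px[0]-c["cx"])/f,(px[1]-c["cy"])/f,1]
    o=c["T"][:3,3];return o+d*(z-o[2])/d[2]
S=4
def render(parts,M,c):
    im=np.zeros((480*S,640*S),np.uint8)
    for p in parts:
        u=proj(p@M[:3,:3].T+M[:3,3],c)
        h=cv2.convexHull(((u+.5)*S-.5).astype(np.float32)*16)
        cv2.fillConvexPoly(im,np.round(h).astype(np.int32),255,shift=4)
    return cv2.resize(im,(640,480),interpolation=cv2.INTER_AREA)/255.
def pose(v,z=0):
    M=np.eye(4);M[:3,:3]=R.from_euler('z',v[2]).as_matrix();M[:3,3]=[v[0],v[1],z];return M
def iou(a,b): return np.minimum(a,b).sum()/np.maximum(a,b).sum()
def fit(parts,views,v0,mk=pose,step=(.01,.01,.15)):
    f=lambda v:-sum(iou(render(parts,mk(v),c),m) for m,c in views)
    v0=np.array(v0,float);sm=np.vstack([v0]+[v0+np.eye(len(v0))[i]*step[i] for i in range(len(v0))])
    r=minimize(f,v0,method="Nelder-Mead",options=dict(initial_simplex=sm,xatol=1e-4,fatol=1e-5,maxiter=200))
    return r.x,-r.fun/len(views)
def near(q,cam,px):
    l=silhouettes(q,cam)
    if not l:return None
    d=[np.hypot(*(np.array(s["pixel"])-px)) for s in l];i=int(np.argmin(d))
    return l[i]["mask"].astype(float) if d[i]<40 else None
E
cat > m0.py <<'E'
from h import *
C={n:camera_params(n) for n in("scene","side")}
for n in C:get_image(n)
px={"leaf":((408,275),(290,340)),"jamb":((295,312),(218,245)),"tin":((213,232),(316,178)),"slug1":((415,262),(299,350))}
W={}
vis={n:get_image(n).copy() for n in C}
for k,(a,b) in px.items():
    for n,p in(("scene",a),("side",b)):
        if k=="slug1":
            l=silhouettes(k,n);print(k,n,[(s["p"],s["pixel"]) for s in l])
            m=np.zeros((480,640))
            for s in l:
                if np.hypot(*(np.array(s["pixel"])-p))<40:m=np.maximum(m,s["mask"]);print(ray(s["pixel"],C[n],.016))
        else:m=near(k,n,p)
        W[k,n]=m;print(k,n,None if m is None else m.sum())
        if m is not None: vis[n][m>0]=vis[n][m>0]//2+np.array([0,120,0],np.uint8)
for n in C:
    if W["leaf",n] is not None:W["leaf",n]=np.maximum(W["leaf",n],W["slug1",n])
for k,parts in(("leaf",LEAF),("jamb",JAMB),("tin",TIN)):
    g=ray(px[k][0],C["scene"],.02)
    for y in((-.4,0,.4) if k!="leaf" else(-.5,-.2,.2,.5)):
        vs=[(W[k,n],C[n]) for n in C if W[k,n] is not None]
        print(k,*fit(parts,vs,[g[0],g[1],y]),[np.round(fit(parts,[v],[g[0],g[1],y])[0],4) for v in vs])
cv2.imwrite("pics/vis0.png",np.vstack([vis["scene"][180:380,150:500],vis["side"][120:400,170:520]])[:,:,::-1])
E
python3 m0.py
```

```text
leaf scene 1149.0
leaf side 1430.0
jamb scene 4247.0
jamb side 2698.0
tin scene 5092.0
tin side 3981.0
slug1 scene [(0.7, [307.8, 271.5]), (0.62, [422.2, 269.2])]
[0.38918592 0.26982029 0.016     ]
slug1 scene 142.0
slug1 side [(0.48, [290.1, 358.6]), (0.47, [302.6, 343.7])]
[0.39901864 0.2791288  0.016     ]
[0.37993001 0.23787678 0.016     ]
slug1 side 272.0
leaf [ 0.42886141  0.23525955 -0.41181796] 0.9232393133619842 [array([ 0.4261,  0.236 , -0.4285]), array([ 0.4298,  0.2347, -0.4191])]
leaf [ 0.42894483  0.23512974 -0.4146092 ] 0.9233455557933108 [array([ 0.4265,  0.2361, -0.4257]), array([ 0.4296,  0.2346, -0.4213])]
leaf [ 0.42871966  0.23501019 -0.42229398] 0.923410308102006 [array([ 0.4264,  0.2361, -0.4264]), array([ 0.4296,  0.2347, -0.4204])]
leaf [ 0.42882267  0.23514011 -0.4202895 ] 0.9229662885547307 [array([ 0.4266,  0.2362, -0.4253]), array([ 0.4296,  0.2347, -0.4174])]
jamb [0.5782981  0.03283961 0.01274365] 0.909595793799453 [array([0.5779, 0.0328, 0.0097]), array([0.5786, 0.0346, 0.0036])]
jamb [0.57836289 0.03301646 0.01202769] 0.9097191529121901 [array([0.5779, 0.0326, 0.0102]), array([0.5785, 0.0345, 0.0053])]
jamb [0.57836759 0.03297496 0.01201843] 0.9097370821712746 [array([0.5779, 0.0328, 0.01  ]), array([0.5786, 0.0346, 0.0111])]
tin [ 0.45566298 -0.2632817   0.26785474] 0.9732752239988405 [array([ 0.454 , -0.2631,  0.2701]), array([ 0.457 , -0.2644,  0.269 ])]
tin [ 0.45570001 -0.26318103  0.26617841] 0.9732860745692955 [array([ 0.4539, -0.2631,  0.2687]), array([ 0.4569, -0.2645,  0.2674])]
tin [ 0.45569543 -0.26325458  0.26543182] 0.9732426188728963 [array([ 0.4536, -0.2629,  0.2669]), array([ 0.4569, -0.2646,  0.2674])]
```

View pics/vis0.png

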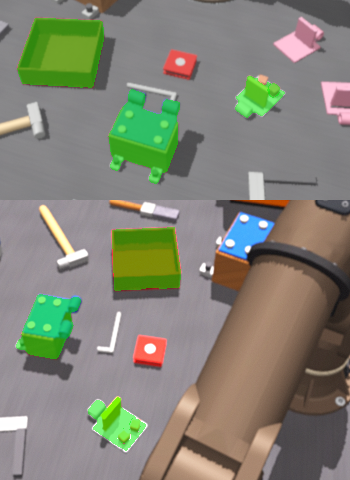

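```bash
cat >> h.py <<'E'
FL=np.array([[0,1,0],[1,0,0],[0,0,-1.]])
def rl(yaw,tilt=0): return R.from_euler('z',yaw).as_matrix()@R.from_euler('y',-tilt).as_matrix()
def delta(p,yaw,tilt=0):
    o=observe();Rc=R.from_rotvec(o["ee_rot"]).as_matrix()
    d=Rc.T@(np.array(p)-o["position"]);w=R.from_matrix(Rc.T@rl(yaw,tilt)@FL).as_rotvec()
    print("shift",d.round(4),"turn",w.round(4),"joints",o["joints"].round(2),"t",round(o["clock"],2));return d,w
E
python3 -c "
from h import *
delta([.4288,.235,.16],-.42)"
```

```text
shift [-0.3126 -0.249   0.0668] turn [ 1.0000e-04 -0.0000e+00  1.6149e+00] joints [-1.3   0.43  0.03  1.57 -0.01  1.13 -0.08] t 0.7
```

Call:
jog_arm --motion '[[[-0.31,-0.25,0.067,0,0,1.61,-0.2],[-0.31,-0.25,0.067,0,0,1.61,-0.2],[-0.31,-0.25,0.067,0,0,1.61,-0.2],[-0.31,-0.25,0.067,0,0,1.61,-0.2],[-0.31,-0.25,0.067,0,0,1.61,-0.2],[-0.31,-0.25,0.067,0,0,1.61,-0.2],[-0.31,-0.25,0.067,0,0,1.61,-0.2],[-0.31,-0.25,0.067,0,0,1.61,-0.2],[-0.31,-0.25,0.067,0,0,1.61,-0.2],[-0.31,-0.25,0.067,0,0,1.61,-0.2]]]'

```text
clock: 1.53
position: [0.4274, 0.2313, 0.1597]
ee_rot: [2.291, 2.149, 0.0]
force: [-1.0, -0.7, -0.7]
width: 0.598
gripper_force: 0.0
```

```bash
python3 -c "
from h import *
delta([.4288,.235,.16],-.42)"
```

```text
shift [ 0.0038  0.0011 -0.0003] turn [9.000e-04 3.000e-04 3.559e-01] joints [-0.93  0.29  0.4   2.01 -0.15  0.86 -0.51] t 1.53
```

Call:
jog_arm --motion '[[[0.004,0.001,0,0,0,0.35,-0.2],[0.004,0.001,0,0,0,0.35,-0.2],[0.004,0.001,0,0,0,0.35,-0.2],[0.004,0.001,0,0,0,0.35,-0.2],[0.004,0.001,0,0,0,0.35,-0.2]]]'

```text
clock: 1.95
position: [0.4272, 0.2391, 0.1598]
ee_rot: [2.62, 1.734, 0.0]
force: [0.4, 0.1, -0.2]
width: 0.601
gripper_force: 0.0
```

```bash
cat > m1.py <<'E'
from h import *
c=camera_params("wrist");a=get_image("wrist")
cv2.imwrite("pics/w1.png",a[:,:,::-1])
L=silhouettes("leaf","wrist");print([(s["p"],s["pixel"],s["mask"].sum()) for s in L])
l=silhouettes("slug1","wrist");print([(s["p"],s["pixel"],ray(s["pixel"],c,.02)) for s in l])
m=L[0]["mask"].astype(float)
for s in l:m=np.maximum(m,s["mask"])
print(fit(LEAF,[(m,c)],[.4288,.235,-.42]))
E
python3 m1.py
```

```text
[(0.86, [65.6, 240.4], np.int64(8443)), (0.7, [314.5, 225.2], np.int64(8360))]
[(0.67, [263.3, 210.4], array([0.39098229, 0.27141079, 0.02      ])), (0.62, [263.2, 249.7], array([0.37532549, 0.23833479, 0.02      ]))]
(array([0.36054509, 0.25310782, 0.61420532]), np.float64(0.08539835554295436))
```

View pics/w1.png

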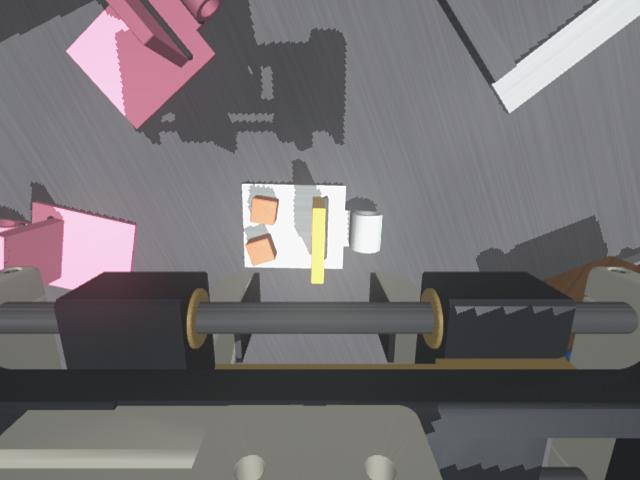

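```bash
sed -i 's/m=L\[0\]/m=min(L,key=lambda s:abs(s["pixel"][0]-315))/; s/print(fit(LEAF.*/v,q=fit(LEAF,[(m,c)],[.4288,.235,-.42]);print(v,q);delta([v[0],v[1],.036],v[2])/' m1.py; python3 m1.py
```

```text
[(0.94, [67.4, 241.1], np.int64(8447)), (0.65, [145.1, 51.0], np.int64(12250)), (0.57, [315.3, 224.3], np.int64(8546))]
[(0.9, [266.0, 210.9], array([0.39296058, 0.27009321, 0.02      ])), (0.55, [258.9, 249.1], array([0.37187034, 0.24043904, 0.02      ]))]
[ 0.42772861  0.23516304 -0.41759925] 0.9790596393147676
shift [-0.0034  0.002   0.1238] turn [-0.     -0.0002  0.0138] joints [-0.99  0.3   0.47  2.01 -0.18  0.87 -0.83] t 2.25
```

Call:
jog_arm --motion '[[[-0.0035,0.002,0.02,0,0,0.014,-0.2],[-0.0035,0.002,0.05,0,0,0.014,-0.2],[-0.0035,0.002,0.08,0,0,0.014,-0.2],[-0.0035,0.002,0.105,0,0,0.014,-0.2],[-0.0035,0.002,0.12,0,0,0.014,-0.2],[-0.0035,0.002,0.123,0,0,0.014,-0.2],[-0.0035,0.002,0.123,0,0,0.014,-0.2],[-0.0035,0.002,0.123,0,0,0.014,-0.2]]]'

```text
clock: 2.92
position: [0.4282, 0.2351, 0.0374]
ee_rot: [-2.635, -1.711, -0.001]
force: [-0.4, 0.7, 0.6]
width: 0.598
gripper_force: 0.0
```

```bash
python3 -c "
from h import *
delta([.4277,.2352,.036],-.4176)"
```

```text
shift [-0.0001 -0.0005  0.0014] turn [ 0.0004 -0.0007 -0.0014] joints [-0.89  0.49  0.38  2.12 -0.32  0.58 -0.7 ] t 2.92
```

Call:
jog_arm --motion '[[[0,0,0.001,0,0,0,0.6],[0,0,0.001,0,0,0,1],[0,0,0.001,0,0,0,1],[0,0,0.001,0,0,0,1],[0,0,0.001,0,0,0,1],[0,0,0.001,0,0,0,1],[0,0,0.001,0,0,0,1],[0,0,0.001,0,0,0,1]]]' --force 55

```text
clock: 3.58
position: [0.4278, 0.235, 0.0358]
ee_rot: [2.635, 1.711, 0.0]
force: [0.6, -0.4, 1.0]
width: 0.105
gripper_force: 55.0
```

Call:
jog_arm --motion '[[[0,0,-0.005,0,0,0,1],[0,0,-0.015,0,0,0,1],[0,0,-0.03,0,0,0,1],[0,0,-0.05,0,0,0,1],[0,0,-0.07,0,0,0,1],[0,0,-0.09,0,0,0,1],[0,0,-0.11,0,0,0,1],[0,0,-0.125,0,0,0,1],[0,0,-0.135,0,0,0,1],[0,0,-0.14,0,0,0,1]]]'

```text
clock: 4.42
position: [0.4279, 0.235, 0.1772]
ee_rot: [-2.635, -1.71, -0.002]
force: [0.2, 0.3, -6.6]
width: 0.103
gripper_force: 55.0
```

```bash
cat > m2.py <<'E'
from h import *
import sys
def fitheld(name,v0z,n):
    o=observe();Rc=R.from_rotvec(o["ee_rot"]).as_matrix();p=o["position"]
    c={k:camera_params(k) for k in n};ims=[get_image(k) for k in n]
    return o,Rc,p,c,ims
o,Rc,p,c,ims=fitheld("leaf",0,["scene","side"])
Rl=Rc@FL; g=p-Rl[:,2]*.036
for k in c:
    u=proj(g[None],c[k])[0]
    for s in silhouettes("slug1",k):
        q=ray(s["pixel"],c[k],g[2]+.016)-g
        if np.hypot(*q)<.12:print(k,"slug",s["p"],(Rl.T@q).round(4))
print(p.round(4),o["force"].round(2))
E
python3 m2.py
```

```text
Traceback (most recent call last):
  File "m2.py", line 13, in <module>
    if np.hypot(*q)<.12:print(k,"slug",s["p"],(Rl.T@q).round(4))
       ~~~~~~~~^^^^
TypeError: return arrays must be of ArrayType
```

Call:
jog_arm --motion '[[[-0.0057,0.0041,0,0,0,0,1],[-0.0171,0.0123,0,0,0,0,1],[-0.0341,0.0245,0,0,0,0,1],[-0.0568,0.0409,0,0,0,0,1],[-0.0853,0.0613,0,0,0,0,1],[-0.1161,0.0835,0,0,0,0,1],[-0.147,0.1057,0,0,0,0,1],[-0.1778,0.1279,0,0,0,0,1],[-0.2087,0.1501,0,0,0,0,1],[-0.2395,0.1723,0,0,0,0,1]]]'

```text
clock: 5.4
position: [0.4868, -0.0563, 0.1749]
ee_rot: [-2.635, -1.71, 0.002]
force: [1.3, 1.0, -5.3]
width: 0.111
gripper_force: 55.0
```

Call:
jog_arm --motion '[[[-0.0309,0.0222,0,0,0,0,1],[-0.0617,0.0444,0,0,0,0,1],[-0.0901,0.0648,0,0,0,0,1],[-0.1145,0.0823,0,0,0,0,1],[-0.1372,0.0987,0,0,0,0,1],[-0.1575,0.1133,0,0,0,0,1],[-0.1754,0.1261,0,0,0,0,1],[-0.19,0.1367,0,0,0,0,1],[-0.2014,0.1448,0,0,0,0,1],[-0.2087,0.1501,0,0,0,0,1]]]'

```text
clock: 6.23
position: [0.5385, -0.308, 0.1743]
ee_rot: [-2.636, -1.707, 0.004]
force: [-0.5, -0.3, -5.2]
width: 0.108
gripper_force: 55.0
```

```bash
sed -i 's/hypot(\*q)/linalg.norm(q)/' m2.py
cat >> m2.py <<'E'
a,b=ims;cv2.imwrite("pics/d1.png",np.hstack([a[130:330,120:420],b[80:280,220:520]])[:,:,::-1])
T=np.array([.4766,-.2777,.085])
for th in(0,20,40):
    t=np.radians(th);M=rl(-.4176,t);delta(T+M@[.07,0,.036],-.4176,t)
E
python3 m2.py
```

```text
scene slug 0.45 [-0.051  -0.0126  0.0159]
side slug 0.49 [-0.0503 -0.0133  0.0159]
[ 0.5385 -0.308   0.1743] [-0.46 -0.27 -5.15]
shift [-0.0006  0.0018  0.0539] turn [-0.0018 -0.0005 -0.0015] joints [ 0.02  0.52  0.61  1.69 -0.34  1.04  0.32] t 6.43
shift [-0.0007 -0.0148  0.0322] turn [-3.509e-01 -2.000e-04 -1.500e-03] joints [ 0.02  0.52  0.61  1.69 -0.34  1.04  0.32] t 6.43
shift [-0.0007 -0.0378  0.0174] turn [-0.6999  0.     -0.0016] joints [ 0.02  0.52  0.61  1.69 -0.34  1.04  0.32] t 6.43
```

View pics/d1.png

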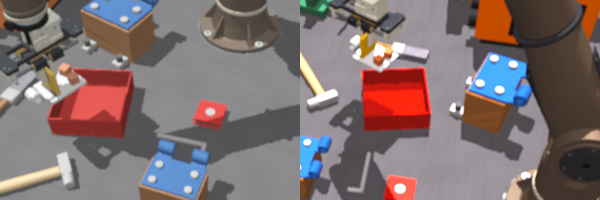

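Call:
jog_arm --motion '[[[-0.0006,0.0018,0.006,0,0,0,1],[-0.0006,0.0018,0.018,0,0,0,1],[-0.0006,0.0018,0.032,0,0,0,1],[-0.0006,0.0018,0.044,0,0,0,1],[-0.0006,0.0018,0.051,0,0,0,1],[-0.0006,0.0018,0.054,0,0,0,1],[-0.0006,0.0018,0.054,0,0,0,1]]]'

```text
clock: 7.02
position: [0.5408, -0.3064, 0.1207]
ee_rot: [-2.634, -1.71, 0.001]
force: [-0.3, 0.1, -5.4]
width: 0.102
gripper_force: 55.0
```

Call:
jog_arm --motion '[[[0,-0.0034,-0.006,-0.0873,0,0,1],[0,-0.0073,-0.0116,-0.1745,0,0,1],[0,-0.0117,-0.0169,-0.262,0,0,1],[0,-0.0165,-0.0218,-0.349,0,0,1],[0,-0.0218,-0.0263,-0.436,0,0,1],[0,-0.0274,-0.0302,-0.5236,0,0,1],[0,-0.0333,-0.0337,-0.611,0,0,1],[0,-0.0395,-0.0366,-0.698,0,0,1],[0,-0.0395,-0.0366,-0.698,0,0,1],[0,-0.0395,-0.0366,-0.698,0,0,1]]]'

```text
clock: 7.85
position: [0.5077, -0.297, 0.1938]
ee_rot: [2.144, 1.405, 0.472]
force: [3.6, 1.5, -2.3]
width: 0.103
gripper_force: 55.1
```

Run:
```python
from h import *
a=get_image("scene");b=get_image("side")
cv2.imwrite("pics/d2.png",cv2.resize(np.hstack([a[130:330,120:420],b[80:280,220:520]]),(800,267))[:,:,::-1])
print(observe()["joints"].round(2),observe()["position"])
```

```text
[ 0.09  0.17  0.42  2.31 -1.31  0.12  1.35] [ 0.50736173 -0.29700138  0.19401999]
```

View pics/d2.png

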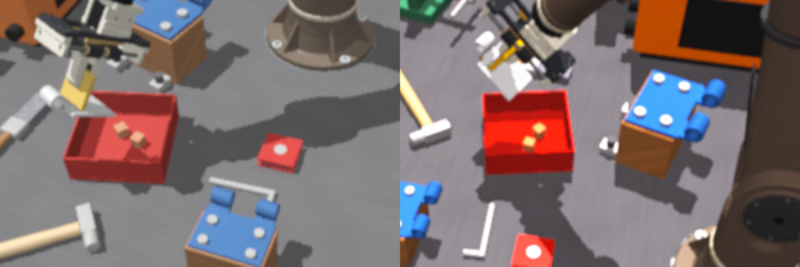

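Run:
```python
from h import *
o=observe();Rl=R.from_rotvec(o["ee_rot"]).as_matrix()@FL
print("leaf axes",Rl.round(3))
delta([.535,-.305,.20],-.4176)
delta([.50,-.25,.20],-.2)
```

```text
leaf axes [[ 0.732  0.4   -0.552]
 [-0.321  0.916  0.238]
 [ 0.601  0.003  0.799]]
shift [0.0037 0.0264 0.0124] turn [ 0.6448 -0.005   0.0048] joints [ 0.09  0.17  0.42  2.31 -1.31  0.12  1.35] t 7.95
shift [ 0.0402 -0.0169 -0.02  ] turn [ 0.6427  0.0652 -0.2052] joints [ 0.09  0.17  0.42  2.31 -1.31  0.12  1.35] t 7.95
```

Call:
jog_arm --motion '[[[0.001,0.006,0.001,0.1,0,0,1],[0.002,0.011,0.003,0.2,0,0,1],[0.002,0.016,0.006,0.3,0,0,1],[0.003,0.02,0.008,0.4,0,0,1],[0.003,0.023,0.01,0.5,0,0,1],[0.004,0.026,0.012,0.6,0,0,1],[0.004,0.026,0.012,0.645,0,0.005,1],[0.004,0.026,0.012,0.645,0,0.005,1],[0.004,0.026,0.012,0.645,0,0.005,1]]]'

```text
clock: 8.7
position: [0.5384, -0.3035, 0.1971]
ee_rot: [-2.631, -1.703, -0.004]
force: [0.1, -0.4, -5.4]
width: 0.106
gripper_force: 55.0
```

Run:
```python
from h import *
delta([.47,-.03,.22],0.012)
print(observe()["position"],observe()["force"])
```

```text
shift [ 0.2217 -0.1745 -0.0207] turn [-0.0036 -0.007  -0.4337] joints [-0.14  0.57  0.9   1.67 -0.49  1.14  0.47] t 8.7
[ 0.53841587 -0.30354483  0.19710567] [ 0.1203285  -0.42121784 -5.426213  ]
```

Call:
jog_arm --motion '[[[0.007,-0.005,-0.002,0,0,-0.02,1],[0.025,-0.02,-0.005,0,0,-0.06,1],[0.055,-0.043,-0.01,0,0,-0.12,1],[0.085,-0.067,-0.015,0,0,-0.19,1],[0.115,-0.09,-0.02,0,0,-0.26,1],[0.145,-0.114,-0.02,0,0,-0.32,1],[0.175,-0.138,-0.02,0,0,-0.38,1],[0.2,-0.157,-0.02,-0.002,-0.004,-0.415,1],[0.215,-0.169,-0.02,-0.004,-0.007,-0.43,1],[0.222,-0.1745,-0.02,-0.004,-0.007,-0.434,1]]]'

```text
clock: 9.53
position: [0.4643, -0.0261, 0.2203]
ee_rot: [-2.2, -2.241, -0.01]
force: [0.9, 0.2, -4.3]
width: 0.103
gripper_force: 55.0
```

Run:
```python
from h import *
delta([.46,.033,.150],0.012)
print(observe()["position"],observe()["force"])
```

```text
shift [ 0.0588 -0.0034  0.0706] turn [ 0.0038 -0.0052  0.0063] joints [-0.79  0.22  0.89  2.01 -0.21  1.    0.22] t 9.53
[ 0.46425797 -0.02606892  0.22031986] [ 0.90749544  0.23921381 -4.25800892]
```

Call:
jog_arm --motion '[[[0.006,0,0.007,0.004,-0.005,0.006,1],[0.018,-0.001,0.021,0.004,-0.005,0.006,1],[0.032,-0.002,0.038,0.004,-0.005,0.006,1],[0.045,-0.003,0.054,0.004,-0.005,0.006,1],[0.054,-0.003,0.065,0.004,-0.005,0.006,1],[0.059,-0.003,0.07,0.004,-0.005,0.006,1],[0.059,-0.003,0.07,0.004,-0.005,0.006,1],[0.059,-0.003,0.07,0.004,-0.005,0.006,1]]]'

```text
clock: 10.2
position: [0.463, 0.0279, 0.1508]
ee_rot: [2.211, 2.228, -0.006]
force: [0.8, 0.1, -4.0]
width: 0.106
gripper_force: 55.0
```

```bash
cat > m3.py <<'E'
from h import *
import sys
o=observe();Rl=R.from_rotvec(o["ee_rot"]).as_matrix()@FL
M=np.eye(4);M[:3,:3]=Rl;M[:3,3]=o["position"]-Rl[:,2]*.036
print(o["position"].round(4),o["force"].round(2),"leaf axes",Rl.round(4).tolist())
e=(M@[.045,0,.014,1])[:3];print("nominal eye",e.round(4))
tiles=[]
for n in("scene","side","wrist"):
    c=camera_params(n);im=get_image(n).copy()
    for q,parts,MM in(("leaf",LEAF,M),("jamb",JAMB,pose([.5783,.033,.012]))):
        r=render(parts,MM,c)>.5
        L=silhouettes(q,n)
        if L and r.any():
            s=max(L,key=lambda s:iou(s["mask"]*1.,r*1.));print(n,q,s["p"],iou(s["mask"]*1.,r*1.))
            np.save(f"{n}_{q}.npy",s["mask"])
            k=cv2.findContours(s["mask"].astype(np.uint8),0,1)[0];cv2.drawContours(im,k,-1,(0,255,0),1)
        k=cv2.findContours(r.astype(np.uint8),0,1)[0];cv2.drawContours(im,k,-1,(255,0,255),1)
    x,y=proj(e[None],c)[0].astype(int);x=np.clip(x,90,550);y=np.clip(y,90,390)
    if n=="wrist":tiles.append(cv2.resize(im,(480,360))[:,:400])
    else:tiles.append(cv2.resize(im[y-90:y+90,x-90:x+90],(360,360),interpolation=2))
cv2.imwrite("pics/"+sys.argv[1],cv2.resize(np.hstack(tiles),(800,257) if 0 else (800,int(360*800/1120)))[:,:,::-1])
E
python3 m3.py p1.png
```

```text
[0.463  0.0279 0.1508] [ 0.85  0.11 -4.01] leaf axes [[1.0, -0.0077, 0.0006], [0.0076, 1.0, 0.0051], [-0.0006, -0.0051, 1.0]]
nominal eye [0.5079 0.0281 0.1287]
scene leaf 0.81 0.5989544436146378
scene jamb 0.88 0.8783599088838269
side leaf 0.93 0.0
side jamb 0.58 0.9198885405781958
wrist leaf 0.88 0.556060493183342
wrist jamb 0.76 0.7610759986300943
```

View pics/p1.png

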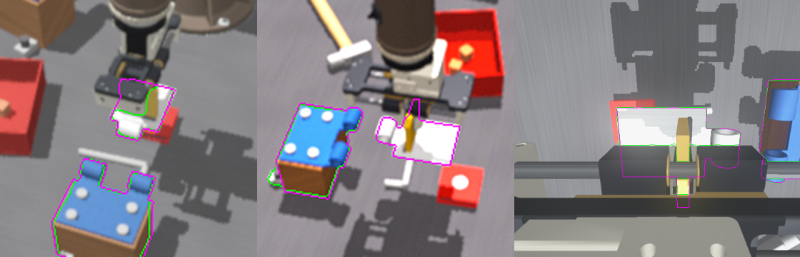

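Run:
```python
from h import *
delta([.493,.0325,.121],0.012)
print(observe()["position"],observe()["dq"].round(3))
```

```text
shift [0.0036 0.0303 0.0297] turn [-0.0007  0.0043 -0.0032] joints [-0.83  0.33  0.82  2.09 -0.31  0.85  0.19] t 10.65
[0.46271056 0.02872953 0.15071939] [-0.001  0.002 -0.002  0.001 -0.    -0.001 -0.001]
```

Call:
jog_arm --motion '[[[0.0036,0.003,0.004,0,0.004,-0.004,1],[0.0036,0.01,0.012,0,0.004,-0.004,1],[0.0036,0.018,0.02,0,0.004,-0.004,1],[0.0036,0.026,0.026,0,0.004,-0.004,1],[0.0036,0.03,0.0297,0,0.004,-0.004,1],[0.0036,0.03,0.0297,0,0.004,-0.004,1],[0.0036,0.03,0.0297,0,0.004,-0.004,1],[0.0036,0.03,0.0297,0,0.004,-0.004,1],[0.0036,0.03,0.0297,0,0.004,-0.004,1]]]'

```text
clock: 11.4
position: [0.4924, 0.0325, 0.121]
ee_rot: [-2.207, -2.235, 0.001]
force: [0.1, -0.5, -4.0]
width: 0.108
gripper_force: 55.0
```

```bash
cat > m4.py <<'E'
from h import *
import sys
# fit jamb and held leaf jointly in colour masks, comparing edges only in a window round the parts free of the gripper
o=observe();Rl=R.from_rotvec(o["ee_rot"]).as_matrix()@FL
P0=o["position"]-Rl[:,2]*.036
print(o["position"].round(4),o["force"].round(2),Rl.round(4).tolist())
I=[];
for n in("scene","side","wrist"):
    c=camera_params(n);im=get_image(n);hsv=cv2.cvtColor(im,cv2.COLOR_RGB2HSV).astype(int)
    H,Sa,V=hsv[...,0],hsv[...,1],hsv[...,2]
    blue=((H>100)&(H<125)&(Sa>120)).astype(float)
    white=((Sa<45)&(V>(150))).astype(float)
    cv2.imwrite(f"{n}.png",im[:,:,::-1]);I.append((n,c,im,blue,white))
def dil(r,k): return cv2.dilate((r>0).astype(np.uint8),np.ones((k,k)))>0
def hid(parts): return parts
def res(parts,M,c,m,W):
    r=render(parts,M,c);return (np.abs(r-m)*W).sum()
def solve(parts,sel,mk,v0,step,holes,name):
    Ws=[]
    for n,c,im,b,w in I:
        base=render(parts,mk(v0),c);W=dil(base,9)
        for hp in holes: W&=~dil(render(hp,mk(v0),c),5)
        Ws.append(W)
    def f(v,idx):return sum(res(parts,mk(v),I[i][1],I[i][sel],Ws[i])/20 for i in idx)
    for idx in([0,1,2],[0],[1],[2],[0,1]):
        v0=np.array(v0,float);sm=np.vstack([v0]+[v0+np.eye(len(v0))[i]*step[i] for i in range(len(v0))])
        r=minimize(f,v0,args=(idx,),method="Nelder-Mead",options=dict(initial_simplex=sm,xatol=5e-5,fatol=1e-4,maxiter=300))
        print(name,idx,(r.x).round(4),round(f(v0,idx),2),round(r.fun,2))
solve(KN,3,pose,[.5783,.033,.012],[.003,.003,.03],[],"jamb")
def mkL(v):
    M=np.eye(4);M[:3,:3]=Rl@R.from_euler('y',-v[3]).as_matrix();M[:3,3]=P0+Rl@np.array([0,v[0],0])+Rl@np.array([v[2],0,v[1]]);return M
G=[[box((-30,30),(-32,32),(5,120))]]
solve([LEAF[0],LEAF[1],LEAF[3]],4,mkL,[0,0,0,0],[.003,.003,.003,.03],G,"leaf dy dz dx pitch")
E
python3 m4.py
```

```text
[0.4924 0.0325 0.121 ] [ 0.12 -0.45 -4.03] [[0.9999, -0.0128, 0.001], [0.0128, 0.9999, 0.0003], [-0.001, -0.0003, 1.0]]
jamb [0, 1, 2] [0.5907 0.0328 0.2133] 241.37 106.43
jamb [0] [0.584  0.0324 0.0157] 13.84 11.08
jamb [1] [ 0.5871  0.0324 -0.0424] 14.69 9.55
jamb [2] [0.5905 0.0327 0.2197] 212.84 78.12
jamb [0, 1] [ 0.5844  0.0324 -0.0191] 28.54 20.98
leaf dy dz dx pitch [0, 1, 2] [ 0.0005  0.0038  0.0009 -0.0068] 63.6 57.79
leaf dy dz dx pitch [0] [-0.0006 -0.0007 -0.0014  0.04  ] 4.46 3.68
leaf dy dz dx pitch [1] [ 0.1903  0.2447 -0.0534 -0.2224] 29.32 3.9
leaf dy dz dx pitch [2] [0.0009 0.0061 0.0016 0.0004] 29.82 21.46
leaf dy dz dx pitch [0, 1] [ 0.0004 -0.0023 -0.0026  0.0477] 33.78 31.76
```

```bash
cat > ov.py <<'E'
from h import *
import sys
J=eval(sys.argv[2]) if len(sys.argv)>2 else [.5783,.033,.012]
o=observe();Rl=R.from_rotvec(o["ee_rot"]).as_matrix()@FL
M=np.eye(4);M[:3,:3]=Rl;M[:3,3]=o["position"]-Rl[:,2]*.036
e=(M@[.045,0,.014,1])[:3]
def tile(n,w,h,k,off=(0,0)):
    c=camera_params(n);im=get_image(n)
    u=proj(e[None],c)[0]+off;x0,y0=int(np.clip(u[0]-w//2,0,640-w)),int(np.clip(u[1]-h//2,0,480-h))
    t=cv2.resize(im[y0:y0+h,x0:x0+w],None,fx=k,fy=k,interpolation=cv2.INTER_CUBIC)
    for parts,MM,col in((KN,pose(J),(255,255,0)),([LEAF[0],LEAF[3]],M,(255,0,255))):
        for p in parts:
            q=proj(p@MM[:3,:3].T+MM[:3,3],c);q=(q+.5-[x0,y0])*k-.5
            cv2.polylines(t,[np.round(cv2.convexHull(q.astype(np.float32))*16).astype(np.int32)],True,col,1,cv2.LINE_AA,4)
    return t
a=np.hstack([tile("scene",100,75,4),tile("side",100,75,4)])
b=tile("wrist",400,150,2,(0,0))
cv2.imwrite("pics/"+sys.argv[1],np.vstack([a,b])[:,:,::-1])
E
python3 ov.py q1.png
```

```text
(no output)
```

View pics/q1.png

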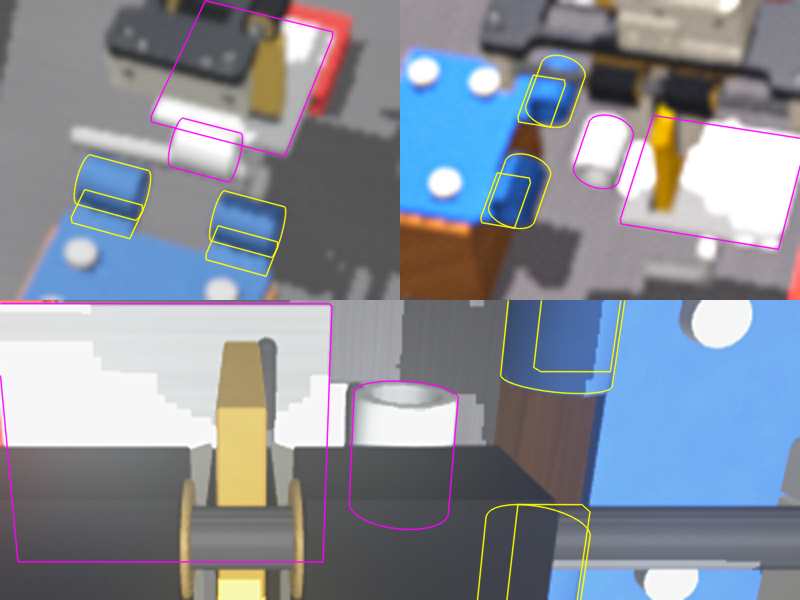

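```bash
cat > edge.py <<'E'
from h import *
J=[.5783,.033,.012]
c=camera_params("wrist");im=cv2.imread("wrist.png")[:,:,::-1]
r=render([KN[2]],pose(J),c)
ys,xs=np.where(r>.5);print("knuckle +y box",xs.min(),xs.max(),ys.min(),ys.max())
b=im.astype(int);bl=(b[...,2]-b[...,0])
x0=xs.min();
for y in np.linspace(ys.min()+4,ys.max()-10,4).astype(int):
    print("row",y,"model L",np.where(r[y]>.5)[0].min(),"b-r",bl[y,x0-6:x0+10].tolist())
for x in np.linspace(xs.min()+12,xs.max()-12,4).astype(int):
    yb=np.where(r[:,x]>.5)[0].max();print("col",x,"model bottom",yb,"b-r",bl[yb-8:yb+6,x].tolist())
L=render([LEAF[3]],np.vstack([np.c_[np.eye(3),[0,0,0]],[0,0,0,1]]),c)
print(proj(np.array([[.5783,.05,.113],[.5793,.05,.113],[.5783,.051,.113],[.5783,.05,.114]]),c).round(2).tolist())
E
python3 edge.py
```

```text
knuckle +y box 444 509 174 245
row 178 model L 450 b-r [8, 6, 5, 6, 5, 5, 6, 6, 6, 6, 8, 6, 8, 24, 41, 52]
row 197 model L 448 b-r [6, 7, 5, 6, 7, 7, 8, 7, 7, 7, 21, 46, 50, 52, 54, 56]
row 216 model L 446 b-r [6, 7, 6, 6, 7, 7, 7, 9, 26, 48, 52, 53, 54, 57, 58, 60]
row 235 model L 444 b-r [7, 7, 7, 6, 8, 10, 34, 52, 57, 54, 55, 57, 58, 61, 62, 64]
col 456 model bottom 242 b-r [67, 67, 68, 69, 68, 69, 71, 69, 66, 22, -14, -19, -18, -18]
col 469 model bottom 244 b-r [87, 87, 87, 87, 86, 87, 87, 87, 87, 73, 2, -23, -21, -22]
col 483 model bottom 245 b-r [95, 96, 96, 96, 95, 96, 96, 96, 96, 70, 5, -16, -16, -14]
col 497 model bottom 243 b-r [132, 133, 133, 132, 133, 131, 131, 131, 129, 128, 133, 134, 137, 136]
[[482.3, 254.62], [484.25, 254.65], [482.58, 252.77], [483.24, 255.21]]
```

Run:
```python
from h import *
delta([.5335,.0324,.1208],0.006)
```

```text
shift [-0.0008  0.041   0.0001] turn [-0.0008  0.0002  0.0071] joints [-0.75  0.42  0.77  2.06 -0.4   0.81  0.27] t 11.7
```

Call:
jog_arm --motion '[[[-0.0006,0.003,0,-0.001,0,0.007,1],[-0.0006,0.009,0,-0.001,0,0.007,1],[-0.0006,0.016,0,-0.001,0,0.007,1],[-0.0006,0.023,0,-0.001,0,0.007,1],[-0.0006,0.03,0,-0.001,0,0.007,1],[-0.0006,0.035,0,-0.001,0,0.007,1],[-0.0006,0.039,0,-0.001,0,0.007,1],[-0.0006,0.041,0,-0.001,0,0.007,1],[-0.0006,0.041,0,-0.001,0,0.007,1],[-0.0006,0.041,0,-0.001,0,0.007,1]]]'

```text
clock: 12.53
position: [0.5333, 0.0324, 0.1206]
ee_rot: [2.215, 2.228, -0.001]
force: [0.6, 0.5, -5.3]
width: 0.107
gripper_force: 55.0
```

```bash
python3 - <<'E'
from h import *
get_image("wrist")
delta([.5335,.0324,.1208],0.006);print(observe()["position"].round(4),observe()["force"].round(2))
E
python3 ov.py q2.png "[.5785,.0327,.006]"
```

```text
shift [-0.0001  0.0003 -0.0002] turn [-0.0006  0.0005 -0.0001] joints [-0.7   0.48  0.75  1.96 -0.43  0.86  0.29] t 12.58
[0.5332 0.0324 0.1206] [ 0.3  -0.3  -3.91]
```

View pics/q2.png

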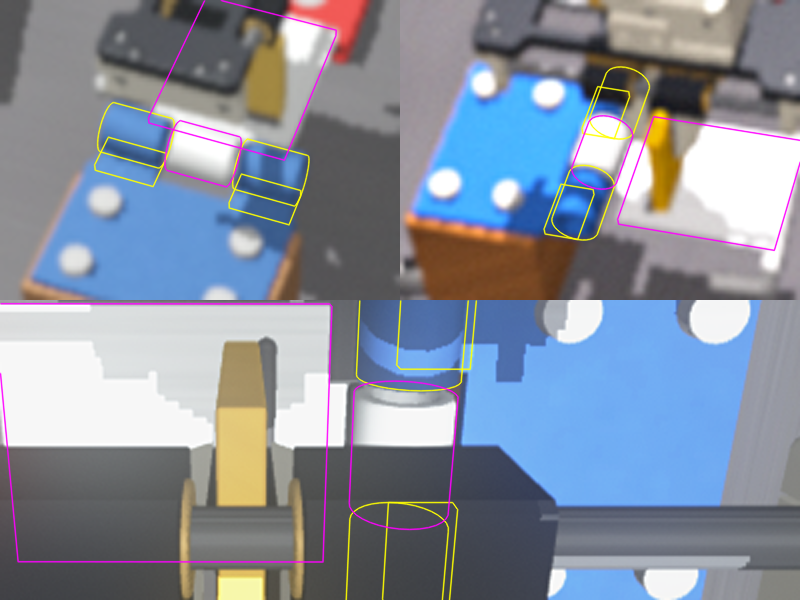

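```bash
cat > prof.py <<'E'
from h import *
J=pose([.5785,.0327,.006])
def samp(n,pts):
    u=proj(pts@J[:3,:3].T+J[:3,3],camera_params(n)).astype(np.float32)
    im=get_image(n);return cv2.remap(im,u[None,:,0],u[None,:,1],cv2.INTER_LINEAR)[0].astype(int)
y=np.arange(-60,61,1.)
for n in("scene",):
    s=samp(n,np.c_[0*y,y,0*y+113]/1000);d=s[:,2]-s[:,0]
    print(n,[(int(a),int(b),int(c)) for a,b,c in zip(y,d,s[:,1]) if abs(abs(a)-20)<7 or abs(abs(a)-56)<4])
s=samp("wrist",np.c_[0*y,y,0*y+113]/1000);print("wrist y",[(int(a),int(b),int(g)) for a,b,g in zip(y,s[:,2]-s[:,0],s[:,1]) if 8<a<30])
x=np.arange(-20,22,1.)
for yy,h in((28,99),(10,99)):
    s=samp("wrist",np.c_[x,0*x+yy,0*x+h]/1000);print("wrist x at y",yy,[(int(a),int(b),int(g)) for a,b,g in zip(x,s[:,2]-s[:,0],s[:,1]) if 9<abs(a)<20])
E
python3 prof.py
```

```text
scene [(-59, 9, 141), (-58, 17, 142), (-57, 36, 144), (-56, 56, 147), (-55, 75, 150), (-54, 93, 153), (-53, 104, 155), (-26, 113, 150), (-25, 112, 147), (-24, 110, 140), (-23, 105, 131), (-22, 94, 117), (-21, 84, 102), (-20, 63, 105), (-19, 44, 109), (-18, 28, 133), (-17, 15, 168), (-16, 5, 201), (-15, 2, 227), (-14, 0, 250), (14, 0, 253), (15, 0, 250), (16, 1, 244), (17, 0, 229), (18, 0, 213), (19, 2, 189), (20, 5, 166), (21, 13, 150), (22, 24, 137), (23, 41, 127), (24, 61, 121), (25, 82, 118), (26, 95, 128), (53, 111, 144), (54, 109, 139), (55, 102, 124), (56, 93, 108), (57, 78, 96), (58, 59, 85), (59, 42, 81)]
wrist y [(9, 0, 247), (10, 0, 247), (11, 0, 247), (12, 0, 247), (13, 0, 247), (14, 0, 247), (15, 0, 247), (16, 0, 248), (17, 1, 248), (18, 9, 164), (19, 9, 178), (20, 8, 190), (21, 11, 181), (22, 76, 116), (23, 84, 117), (24, 84, 116), (25, 84, 116), (26, 119, 160), (27, 123, 176), (28, 124, 175), (29, 124, 175)]
wrist x at y 28 [(-19, 7, 112), (-18, 8, 111), (-17, 8, 110), (-16, 8, 111), (-15, 17, 106), (-14, 44, 92), (-13, 49, 96), (-12, 54, 98), (-11, 76, 114), (-10, 101, 132), (10, 127, 161), (11, 126, 158), (12, 124, 148), (13, 117, 135), (14, 121, 149), (15, 125, 181), (16, 122, 189), (17, 109, 213), (18, 127, 179), (19, 127, 177)]
wrist x at y 10 [(-19, 0, 247), (-18, 0, 248), (-17, 1, 237), (-16, 5, 97), (-15, 6, 111), (-14, 5, 151), (-13, 7, 180), (-12, 6, 198), (-11, 6, 215), (-10, 4, 228), (10, 0, 247), (11, 0, 247), (12, 1, 247), (13, 2, 246), (14, -3, 197), (15, 33, 89), (16, 84, 108), (17, 127, 182), (18, 125, 182), (19, 124, 182)]
```

Call:
jog_arm --motion '[[[0,0.0002,-0.0002,-0.0005,0.0005,0,1],[0,0.0002,-0.0002,-0.0005,0.0005,0,1],[0,0.0002,-0.0002,-0.0005,0.0005,0,1],[0,0.0002,-0.0002,-0.0005,0.0005,0,1],[0,0.0002,-0.0002,-0.0005,0.0005,0,1],[0,0.0002,-0.0002,-0.0005,0.0005,0,1],[0,0.0002,-0.0002,-0.0005,0.0005,0,1],[0,0.0002,-0.0002,-0.0005,0.0005,0,1]]]'

```text
clock: 13.6
position: [0.5337, 0.0325, 0.1209]
ee_rot: [2.214, 2.228, 0.0]
force: [0.2, -0.2, -4.3]
width: 0.105
gripper_force: 55.0
```

Run:
```python
from h import *
o=observe();print(o["position"].round(4),o["force"].round(2),o["dq"].round(3));d,w=delta([.5335,.0324,.1208],.006)
if max(abs(d))<.0008 and max(abs(w))<.004 and np.abs(o["force"][:2]).max()<2: print(sign_off())
```

```text
[0.5337 0.0325 0.1209] [ 0.18 -0.23 -4.32] [-0.001  0.002  0.     0.     0.001  0.001 -0.001]
shift [-0.0001 -0.0002  0.0001] turn [0.0004 0.     0.0001] joints [-0.7   0.48  0.75  1.96 -0.43  0.86  0.29] t 13.6
the job is handed in; nothing more can be done
None
```

The job is handed in at 13.6 s: both offcuts are in the tin, and the leaf is held steady and level between the blue knuckles, with its holes in line to about 0.5 mm by my camera checks and almost no sideways force at the wrist.

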